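Close up the microscope's photo port

ROBOT

A 6-joint arm with a two-finger parallel gripper is mounted at the origin on the work surface. World frame = base frame: x ahead of the robot, y to its left, z up, the work surface at z = 0. Lengths are in mm, angles in rad, forces in N, time in s.
With the tool pointing down it reaches from about 400 to 925 mm from the base axis. Payload 12.5 kg.
Tool frame: the origin (TCP) lies midway between the tips of the shut fingers; the grasp point (between the pads) lies 19 mm behind it; z points along the fingers, y is the line along which they close (so a half turn about z gives the same grasp; the last joint's range is limited). The gripper opens to 95 mm and grips with 3 to 60 N. Pads are 20 mm wide; open, the fingers measure 119 mm over their backs; the gripper's body (75 mm by 180 mm) begins 59 mm behind the grasp point.
Start: joints at [-1.346, 0.491, 1.559, -0, 1.092, -0.106], TCP at [203.023, -591.125, 214.661] pointing down, gripper open.
Joint ranges: [-3.1, 3.1], [-0.84, 2.19], [0.05, 2.79], [-1.13, 4.28], [0.06, 2.93], [-2.69, 2.69]. Speed limits (rad/s): [2.22, 2.22, 2.79, 3.14, 3.14, 3.14].

INTERFACE

Orientations are given as [roll, pitch, yaw] about the fixed x, y, z axes, in that order (R = Rz(yaw) Ry(pitch) Rx(roll)).
In Python, from cell import readout, eyes, env gives the robot as it stands.
- The arm moves only by the tool move_arm, never from a script. Its argument "plan" is a list of rows, each a list of 3 entries, a list of its own where there are three numbers: the turn, a rotation vector about the tool's x, y, z in degrees, then the shift along the tool's x, y, z in m, then the gripper command: -1 is shut, 1 is fully open, values between are in proportion. In form: [[[ax, ay, az], [x, y, z], jaw], ...]. A call has 1 to 5 rows; each row is the pose to reach, as a shift and turn from the pose commanded when the call began, along the tool's axes at that moment; what a row does not reach only later rows make up. A row lasts 1/8 s, in which the tool goes at most 62.5 mm and 10.7 degrees, less where a joint would pass 70% of its speed; a pose out of reach is approached as far as the arm can. A call with a gripper value outside its range is refused whole. The fingers move at their own pace and stop on an object; the grip force is fixed at half the most. Time passes only in rows, so rows that repeat a pose let the fingers close. It gives the time, the measured TCP pose, the force, the opening and the grip force at its end, in the units of the state.
- readout.state(): the state, without advancing time (a new reading comes with each control period).
- eyes.read_camera(name): name is "scene" or "top" or "wrist"; returns a dict with "img" (420x560x3 uint8, red, green, blue), "K" (3x3 intrinsics, pixels), "extrinsics" (4x4, takes a point from camera to world coordinates). Camera axes: x right, y up, looking along -z (the intrinsics and any distortion apply to the point x, -y, -z); pixel columns grow to the right and rows downward; lengths in mm; the calibration is good to about 2 mm. A picture is of the moment at which its call begins. There is no depth.
- env.job_done(): hands the job in; it is judged then, once.
Trained networks look in a picture, given as the dict that the camera call returned (one of the last four; its "shot" number tells which), for a name from the list of things; names that differ only in an ending like _2 or _b are one class to them, and where a whole thing is asked for, a point or a joint stands for the part that bears it (a point fixed in the world has none). Each returns a list of dicts, best first, with "score" (0 to 1); they miss things now and then, are a little off and sometimes report something else, mostly with a low value. They report only what shows in the picture. A call takes as long as a camera call. They do not tell look-alikes from the thing itself.
- eyes.cut_out(picture, name): "mask" (420x560 bool, what is visible of it) and "uv" ([column, row] in pixels, amid what is visible of it).
The state is a dict: "t": time; "joints": joint angles; "qvel": joint speeds; "tau": joint torques, N m; "eef_pos": TCP position; "tcp_rot": TCP orientation; "ft_force": force on the tool from outside, world axes, zero at the start; "moment": the same for the moment, N m; "opening": opening from 0.0 (shut) to 1.0 (fully open); "grip_force": force on a finger pad.
Only numpy, scipy, OpenCV 4.12 (cv2) and the standard library are available. Lean on these libraries where they do the work, as an engineer would, in place of code of your own. Each camera call takes 0.05 s, during which the arm holds its last target. There are 200 camera calls.

TASK

The camera has been taken off this microscope: first throw the beam-path lever at the foot of the photo tube over into the click notch nearest the eyepieces, the one set between the two long engraved lines. Then fit the larger of the two black caps onto the photo tube on top of the microscope and press it down; when it clicks, do not stop there but keep pressing until its rim sits fully home on the tube's shoulder. Finish while still holding it pressed firmly down with the gripper (do not let go), and leave the small cap, the spare eyepiece and the desiccator where they are.

Things in the scene. Friction and masses are not known exactly. Their poses are not given: they have to be found in the camera images.
- scope: stereo microscope on a short pole stand, fixed; white head 100 x 110 mm, its top 184 mm above the bench. Origin: on the photo tube's axis at bench level, z up. The eyepieces lean out to -x (at y +-32; ends at x -122 mm, 252 mm high), the pole (32 mm thick, 270 mm high) stands at x +115 mm, base plate 260 x 200 mm (x -110 to 150), the beam-path lever is on the +y side.
- port_shoulder: flat aluminium shoulder, 44 mm across, round the photo tube: the cap's rim lands on it. Origin: centre of its upper face on the tube's axis, 225 mm above the bench; axes as the microscope's. Below it the tube is 38 mm across for 25 mm, down to the lever's hub. Above it stands the neck.
- port_top (a point): centre of the neck's top, 20 mm above the shoulder. Neck: 24 mm across here, widening to 32 mm 7 mm lower. Four sprung steel nubs stick 3 mm out of it, 8.5 mm above the shoulder. The cap's lip meets them with its rim 12 mm above the shoulder, takes about 6 to 12 N to ride over them; then the force drops and the lip snaps in under them over the last 4 mm. Home: rim on the shoulder.
- cap: the photo port's snap cap: round, black, ribbed plastic, 46 mm across, 26 mm high, about 30 g, flat closed top, open below, standing on its rim on the bench. Origin: centre of the rim's plane (underside), z up. Mouth 34 mm across (inner lip, 4 mm high), 39 mm inside above the lip, 23 mm deep.
- selector (a joint): beam-path lever: angle (rad) about the photo tube's axis. 0: points to the microscope's +y; grows as it turns towards the eyepieces (counter-clockwise from above). Click notches at -0.45 (camera), 0 (shared), +0.45 (eyepieces, between two long white lines), stops at +-0.5. It takes about 5 N at the knob to leave a notch; let go, it jumps into the nearest one.
- selector_knob (a point): centre of the top of the lever's upright black knob, a plain pin 12 mm thick, standing 30 mm above the lever's arm; 80 mm from the photo tube's axis, 226 mm above the bench, beside the head and clear of it.
- eyepiece_cap: smaller black cap, 32 mm across and 16 mm high, not for this port. Bystander; origin at the centre of its underside.
- eyepiece: spare eyepiece standing on its rubber eyecup, black and steel, 42 mm across, 52 mm high. Bystander; origin at the centre of its underside.
- desiccator: small lab desiccator, white bowl and clear domed lid with knob, 110 mm across, 115 mm high. Bystander; origin at the centre of its underside.
There are look-alikes about, which are no part of the job. What is shaped like the cap but red is not meant.

How it is judged:
By the outcome, as a careful person would: the job done as asked, in the order asked, and still so for the second after the job is handed in, while the arm keeps its last pose, push and grip.
It also fails if it takes over 58 s, if anything falls off the work surface, if the arm or the gripper's body presses on something with over 40 N, if the wrist force passes 120 N, or if a joint passes its speed limit or range.

## Working session

There is one attempt and no reset: what is moved stays moved. The work goes in short steps, Python scripts to look and compute and a tool call to move; the robot and the scene stay as the last step left them, time stands still between calls to the robot, and variables do not carry over. Pictures are saved under pics/ and viewed, at most 10 in all, crops included, and the job is handed in when it is done.

Besides the shell and the picture viewer there is one more tool, called after "Emit:" as name([rows], argument=value, ...), one row to a line, values as JSON. move_arm: Moves the arm, as the interface text tells. Its arguments: {"type":"object","properties":{"plan":{"type":"array","items":{"type":"array"}}},"required":["plan"]}

```bash
ls; mkdir -p pics
cat > h.py <<'E'
import numpy as np, cv2
from cell import readout, eyes, env
def save(p,f): cv2.imwrite('pics/'+f,p['img'][:,:,::-1])
def ray(p,uv):
    K=p['K'];E=np.array(p['extrinsics']);d=np.array([(uv[0]-K[0][2])/K[0][0],-(uv[1]-K[1][2])/K[1][1],-1.])
    return E[:3,3],E[:3,:3]@d
def atz(p,uv,z):
    o,d=ray(p,uv);return o+d*(z-o[2])/d[2]
def proj(p,P):
    E=np.array(p['extrinsics']);c=E[:3,:3].T@(np.array(P)-E[:3,3]);K=p['K']
    return np.array([K[0][2]+K[0][0]*c[0]/-c[2],K[1][2]-K[1][1]*c[1]/-c[2]])
def tri(rs):
    A=np.zeros((3,3));b=np.zeros(3)
    for o,d in rs:
        d=d/np.linalg.norm(d);M=np.eye(3)-np.outer(d,d);A+=M;b+=M@o
    return np.linalg.solve(A,b)
E
python3 - <<'E'
from h import *
np.set_printoptions(precision=1,suppress=True)
ps={}
for n in ['scene','top']:
    p=eyes.read_camera(n);ps[n]=p;print(n,p.keys(),np.array(p['extrinsics'])[:3,3]);
    for nm in ['scope','port_shoulder','cap','selector','eyepiece_cap','eyepiece','desiccator']:
        try:
            for r in eyes.cut_out(p,nm)[:4]: print(nm,round(r['score'],2),r['uv'],r['mask'].sum(),atz(p,r['uv'],0))
        except Exception as e: print(nm,e)
im=np.hstack([cv2.resize(ps[n]['img'],(800,600)) for n in ['scene']])
cv2.imwrite('pics/a.png',im[:,:,::-1]);cv2.imwrite('pics/b.png',cv2.resize(ps['top']['img'],(800,600))[:,:,::-1])
print(readout.state())
E
```

```text
pics
scene dict_keys(['img', 'K', 'extrinsics', 'shot']) [775.5 505.5 685.6]
scope 0.76 [192.5, 139.7] 11932 [ 599.9 -305.4    0. ]
port_shoulder 0.57 [196.3, 86.8] 124 [ 508.7 -532.2    0. ]
cap 0.98 [293.0, 296.3] 544 [579.2 210.3  -0. ]
cap 0.59 [239.1, 301.0] 627 [674.9 173.4   0. ]
cap 0.56 [262.6, 264.9] 525 [600.9 121.9   0. ]
selector 0.53 [203.9, 102.3] 396 [ 515.5 -447.9    0. ]
eyepiece_cap 0.75 [363.0, 308.9] 303 [474.5 291.4   0. ]
eyepiece 0.91 [353.3, 247.8] 487 [413.3 169.    0. ]
desiccator 0.76 [306.6, 384.8] 4352 [635.5 360.7   0. ]
desiccator 0.23 [191.9, 140.2] 11900 [ 602.  -304.2    0. ]
top dict_keys(['img', 'K', 'extrinsics', 'shot']) [ 466.4   92.2 1378.2]
scope 0.59 [404.8, 176.9] 8702 [ 626.2 -217.7    0. ]
port_shoulder 0.42 [171.3, 172.7] 1528 [650.6 387.5   0. ]
cap 0.69 [271.7, 184.9] 286 [613.1 128.    0. ]
cap 0.59 [237.2, 198.6] 271 [579.5 217.9   0. ]
cap 0.59 [251.8, 159.4] 279 [680.8 178.3   0. ]
selector 0.72 [405.5, 180.5] 312 [ 616.8 -219.1    0. ]
eyepiece_cap 0.63 [203.8, 241.1] 123 [471.9 305.4   0. ]
eyepiece 0.69 [252.3, 255.2] 207 [432.9 181.5   0. ]
desiccator 0.75 [173.6, 173.9] 1491 [647.4 381.5   0. ]
{'t': 0.8, 'joints': array([-1.3,  0.5,  1.6,  0. ,  1.1, -0.1]), 'qvel': array([ 0., -0., -0.,  0.,  0.,  0.]), 'tau': array([  0. , -61.2, -25.8,   0.1,   0. ,  -0. ]), 'eef_pos': array([ 203. , -591.1,  214.7]), 'tcp_rot': array([ 3.1, -0. ,  0.3]), 'ft_force': array([ 0.6, -0.4, -0.4]), 'moment': array([-0.1, -0. , -0. ]), 'grip_force': 0.0, 'opening': 1.0002218446924043}
```

View pics/a.png

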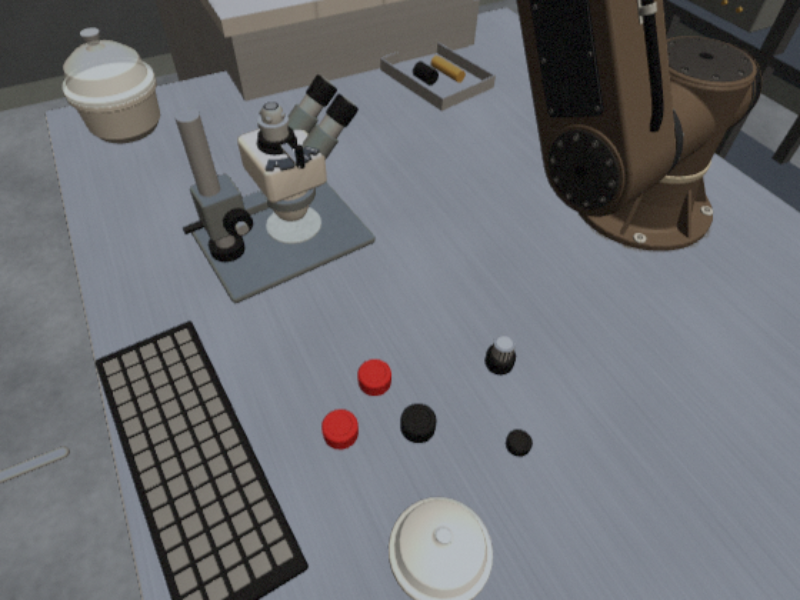

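View pics/b.png

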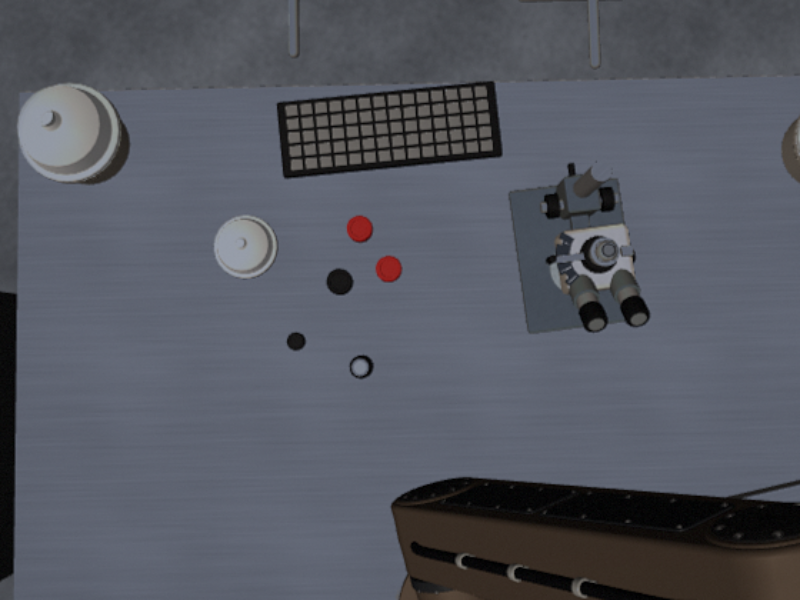

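Black caps: the large one is at (418,422) in scene and (340,281) in top. The small one is at (519,442) in scene and (296,341) in top. The two of the same shape at (375,377) and (340,428) are red, so they are not meant. The black 46 mm one matches. Next I'll look at enlarged crops to confirm it and to measure the lever.

Run:
```python
from h import *
np.set_printoptions(precision=1,suppress=True)
ps={n:eyes.read_camera(n) for n in ['scene','top']}
s,t=ps['scene'],ps['top']
def crop(p,x,y,w,h,W,H): return cv2.resize(p['img'][y:y+h,x:x+w],(W,H),interpolation=cv2.INTER_CUBIC)
a=np.vstack([crop(s,155,45,100,75,400,300),crop(t,365,120,100,75,400,300)])
b=np.vstack([crop(s,225,240,160,120,400,300),crop(t,185,145,120,90,400,300)])
cv2.imwrite('pics/c.png',np.hstack([a,b])[:,:,::-1])
# cap size check
for p,uv in((s,(293,296.3)),(t,(237.2,198.6))):
  for r in eyes.cut_out(p,'cap'):
    m=r['mask'];c=p['img'][m].mean(0);v,u=np.nonzero(m);print(r['uv'],c,atz(p,r['uv'],20),np.linalg.norm(atz(p,(u.min(),v.mean()),26)-atz(p,(u.max()+1,v.mean()),26)))
# base plate corners from top crop (native px)
for uv in [(357,134.5),(369,232),(434,125.5)]: print('corner',atz(t,uv,15))
print('tube top',atz(t,(423.5,175),245)); print('knob',atz(t,(386,181.5),226))
for x in [s,t]: print(x['K'])
```

```text
[294.5, 297.9] [32.9 32.2 32.1] [584. 223.  20.] 47.751996677848375
[264.3, 266.3] [157.5  41.1  38.3] [604.4 137.4  20. ] 46.69096235130732
[238.0, 300.3] [159.9  41.   38. ] [679.  180.9  20. ] 45.43798140095667
[234.6, 200.3] [26.6 26.4 27.8] [573.7 222.8  20. ] 48.16560298966252
[273.3, 185.1] [135.3  35.6  34.5] [610.3 123.4  20. ] 45.708935327228104
[252.7, 158.1] [132.2  34.3  33.2] [681.  174.7  20. ] 45.85411087987972
corner [737.2 -95.   15. ]
corner [ 485.4 -117.7   15. ]
corner [ 756.4 -294.8   15. ]
tube top [ 601.  -202.7  245. ]
knob [ 590.9 -125.7  226. ]
[[394.7   0.  274.6]
 [  0.  394.7 206.9]
 [  0.    0.    1. ]]
[[534.7   0.  289.3]
 [  0.  534.7 205.2]
 [  0.    0.    1. ]]
```

View pics/c.png

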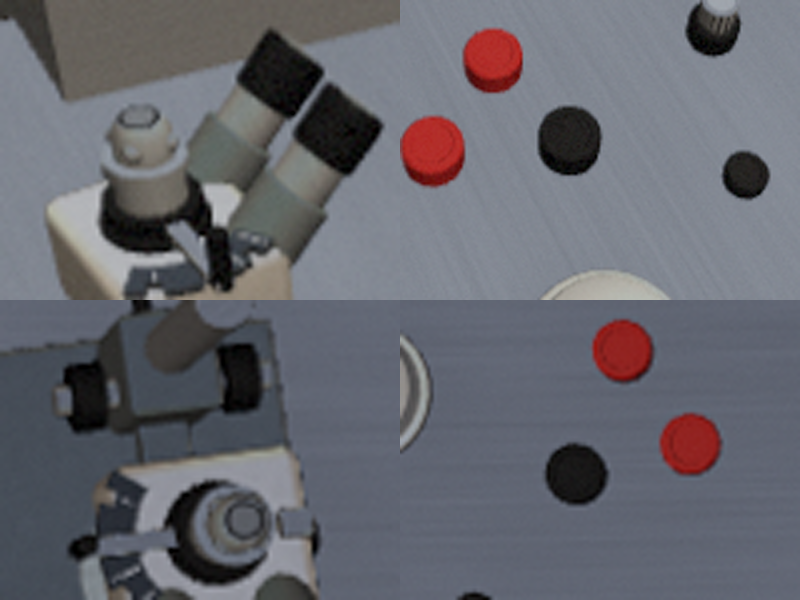

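Top crop: tube top (246,518), knob (83,548). The lever stands between the two dark plates, at about 0 (shared). The plain black large cap is the target and the red ones are not.

```bash
cat >> h.py <<'E'
from scipy.spatial.transform import Rotation as Ro
def delta(pos,yaw=None,roll=np.pi):
    s=readout.state();R=Ro.from_euler('xyz',s['tcp_rot'])
    T=R if yaw is None else Ro.from_euler('xyz',[np.pi,0,yaw])
    print('shift m',np.round(R.inv().apply(np.array(pos)-s['eef_pos'])/1000,4),'turn deg',np.round((R.inv()*T).as_rotvec(degrees=True),2),'t',s['t'])
def near(l,uv): return min(l,key=lambda r:np.hypot(*(np.array(r['uv'])-uv)))
E
python3 - <<'E'
from h import *
np.set_printoptions(precision=3,suppress=True)
s,t=[eyes.read_camera(n) for n in ['scene','top']]
for n,a,b in [('tubetop',(189.5,74.2),(426.5,174.5)),('knob',(209.3,103),(385.8,182)),('captop',(294,294),(237.8,197.5))]:
    P=tri([ray(s,a),ray(t,b)]);print(n,P,proj(s,P)-a,proj(t,P)-b)
print(atz(s,(189.5,74.2),245),atz(t,(426.5,174.5),245),atz(s,(209.3,103),226),atz(t,(385.8,182),226),atz(s,(294,294),26),atz(t,(237.8,197.5),26))
print(readout.state()['tcp_rot']);delta([203,-591,360]);delta([590,-170,400],0.09)
E
```

```text
tubetop [ 601.681 -208.948  245.443] [-0.113 -0.015] [-0.038  0.098]
knob [ 591.274 -125.885  226.022] [0.815 0.091] [ 0.278 -0.671]
captop [580.633 214.76   18.223] [-0.097 -0.015] [-0.04   0.059]
[ 601.319 -209.516  245.   ] [ 601.943 -209.155  245.   ] [ 592.579 -126.886  226.   ] [ 589.828 -125.235  226.   ] [582.759 218.254  26.   ] [580.127 213.954  26.   ]
[3.142 0.    0.331]
shift m [ 0.    -0.    -0.145] turn deg [0. 0. 0.] t 1.1
shift m [ 0.503 -0.273 -0.185] turn deg [ 0.   -0.   13.79] t 1.1
```

Emit:
move_arm([
  [[0,0,0],[0,0,-0.06],1],
  [[0,0,5],[0.05,-0.02,-0.12],1],
  [[0,0,10],[0.1,-0.05,-0.16],0],
  [[0,0,13.8],[0.15,-0.08,-0.185],-1],
  [[0,0,13.8],[0.2,-0.11,-0.185],-1],
])

```text
t: 1.72
eef_pos: [344.6, -436.2, 398.6]
tcp_rot: [3.139, -0.001, 0.088]
ft_force: [0.9, -0.3, -0.7]
opening: 0.744
grip_force: 0.0
```

```bash
python3 -c "
from h import *
s=readout.state();print(s['eef_pos'],s['tcp_rot'],s['opening'],s['qvel']);delta([560,-130,390],0.09)"
```

```text
[ 344.59394269 -436.15656231  398.63308232] [ 3.13891336e+00 -1.35110558e-03  8.82066683e-02] 0.7443490756200692 [ 0.835017   -0.21884739  0.1807411   0.0068466   0.06909939  0.79803528]
shift m [ 0.2415 -0.286   0.0082] turn deg [ 0.15 -0.08 -0.1 ] t 1.725
```

Emit:
move_arm([
  [[0,0,0],[0.04,-0.045,0.01],-1],
  [[0,0,0],[0.08,-0.09,0.01],-1],
  [[0,0,0],[0.12,-0.14,0.01],-1],
  [[0,0,0],[0.16,-0.185,0.01],-1],
  [[0,0,0],[0.19,-0.225,0.01],-1],
])

```text
t: 2.35
eef_pos: [513.8, -194.0, 386.8]
tcp_rot: [3.141, -0.0, 0.091]
ft_force: [0.1, -0.6, 0.7]
opening: 0.218
grip_force: 0.0
```

```bash
python3 -c "
from h import *
p=eyes.read_camera('wrist');s=readout.state();print(s['eef_pos'],s['tcp_rot'],s['opening'],s['qvel'],np.array(p['extrinsics']))
cv2.imwrite('pics/d.png',p['img'][:,:,::-1])
print(proj(p,[601.6,-209,245]),proj(p,[591,-126,226]))
for n in ['selector','port_shoulder']: print(n,[(r['score'],r['uv']) for r in eyes.cut_out(p,n)])
"
```

```text
[ 515.55012222 -190.22461157  386.77681554] [-3.14013108e+00 -1.21758596e-03  9.28696279e-02] 0.1757404078584978 [-0.08241364 -0.00833933  0.00962993 -0.01022585 -0.00474158 -0.13118881] [[ 9.15630933e-02  9.55104965e-01  2.81763562e-01  5.94190995e+02]
 [-9.95798849e-01  8.75588442e-02  2.67974182e-02 -1.87528180e+02]
 [ 9.23455332e-04 -2.83033485e-01  9.59109584e-01  5.56672151e+02]
 [ 0.00000000e+00  0.00000000e+00  0.00000000e+00  1.00000000e+00]]
[302.39520707 104.78597613] [214.68066785 108.33661546]
selector [(0.56, [265.5, 107.7])]
port_shoulder [(0.82, [287.3, 98.4])]
```

View pics/d.png

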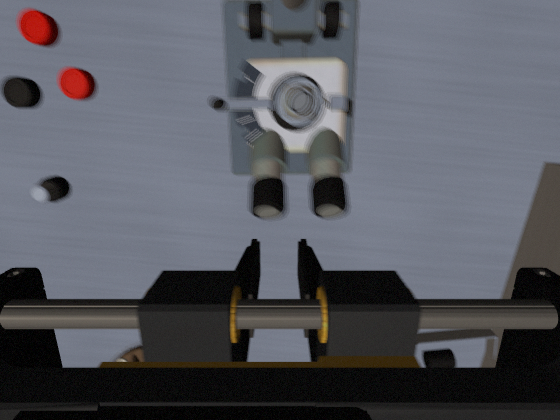

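The wrist view shows the knob at (217,102), the tube at (300,99) and the lever square to the head, so its angle is about 0. The engraved lines sit on the eyepiece side at (250,135).

Emit:
move_arm([
  [[0,0,0],[0.05,-0.024,0.02],-1],
  [[0,0,0],[0.097,-0.048,0.04],-1],
  [[0,0,0],[0.097,-0.048,0.06],-1],
  [[0,0,0],[0.097,-0.048,0.06],-1],
  [[0,0,0],[0.097,-0.048,0.06],-1],
])

```text
t: 3.12
eef_pos: [604.8, -140.6, 327.8]
tcp_rot: [3.141, -0.001, 0.089]
ft_force: [0.1, -0.6, 1.0]
opening: 0.005
grip_force: 0.0
```

```bash
python3 -c "
from h import *
p=eyes.read_camera('wrist');s=readout.state();print(s['eef_pos'],s['tcp_rot'],s['opening'],s['qvel'],np.array(p['extrinsics'])[:3,3])
print(proj(p,[601.6,-209,245]),proj(p,[591,-126,226]),proj(p,s['eef_pos']))
cv2.imwrite('pics/e.png',cv2.resize(p['img'],(800,600))[:,:,::-1])
"
```

```text
[ 604.80546136 -140.55421264  328.04712528] [ 3.14065149e+00 -1.58547877e-03  8.87644636e-02] 0.0071917629144654166 [ 0.00291617 -0.00508231  0.00048671 -0.00081318 -0.00376972  0.0013769 ] [ 685.07502836 -134.25778905  497.73689398]
[359.64636415 225.33359912] [259.11816055 221.4927403 ] [276.46298785 258.91162683]
```

View pics/e.png

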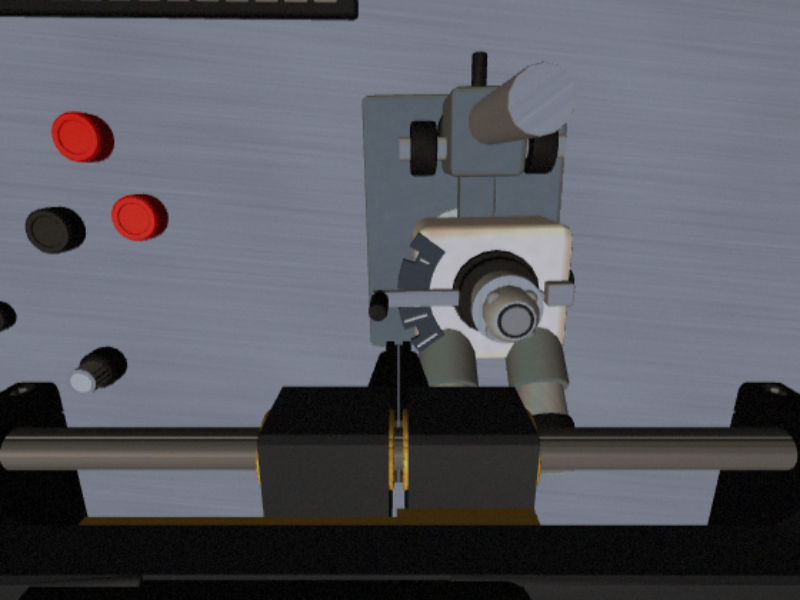

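Here the tube is at (515,320) and matches the prediction. The knob top is at about (376,309), giving world (594.5,-129). That is 80 mm from the tube axis, as it should be.

Emit:
move_arm([
  [[0,0,0],[0.018,-0.01,0],-1],
  [[0,0,0],[0.018,-0.01,0.04],-1],
  [[0,0,0],[0.018,-0.01,0.085],-1],
  [[0,0,0],[0.018,-0.01,0.12],-1],
  [[0,0,0],[0.018,-0.01,0.12],-1],
])

```text
t: 3.8
eef_pos: [621.9, -127.4, 205.0]
tcp_rot: [-3.14, 0.003, 0.09]
ft_force: [0.6, -0.4, 1.1]
opening: 0.004
grip_force: 0.0
```

```bash
python3 -c "
from h import *
s=readout.state();print(s['eef_pos'],s['ft_force'],s['qvel']);delta([576,-140,207],.09)"
```

```text
[ 621.88638715 -127.42244119  205.00888925] [ 0.57927927 -0.41926305  1.10359139] [ 0.00034776 -0.0461044  -0.05806642 -0.00088988  0.0368366  -0.00384303]
shift m [-0.0468  0.0084 -0.0018] turn deg [-0.08  0.19 -0.  ] t 3.8
```

Emit:
move_arm([
  [[0,0,0],[-0.012,0,-0.001],-1],
  [[0,0,0],[-0.022,0.002,-0.001],-1],
  [[0,0,0],[-0.032,0.004,-0.001],-1],
  [[0,0,0],[-0.04,0.006,-0.001],-1],
  [[0,0,0],[-0.047,0.008,-0.001],-1],
])

```text
t: 4.42
eef_pos: [575.6, -140.6, 208.3]
tcp_rot: [3.141, -0.001, 0.09]
ft_force: [6.1, 0.7, 0.7]
opening: 0.008
grip_force: 3.0
```

```bash
python3 -c "
from h import *
s=readout.state();print(s['eef_pos'],s['ft_force'],s['qvel']);
p=eyes.read_camera('scene');cv2.imwrite('pics/f.png',cv2.resize(p['img'][45:120,155:255],(800,600),interpolation=cv2.INTER_CUBIC)[:,:,::-1]);print(readout.state()['eef_pos'],readout.state()['ft_force'])"
```

```text
[ 575.58621238 -140.55168395  208.26972164] [6.07194879 0.74706705 0.73478056] [-0.06064782 -0.06079423  0.1071313   0.01170735 -0.07166172 -0.06542561]
[ 575.49124335 -140.73377201  208.32169617] [3.92079774 0.18836555 0.79431475]
```

View pics/f.png

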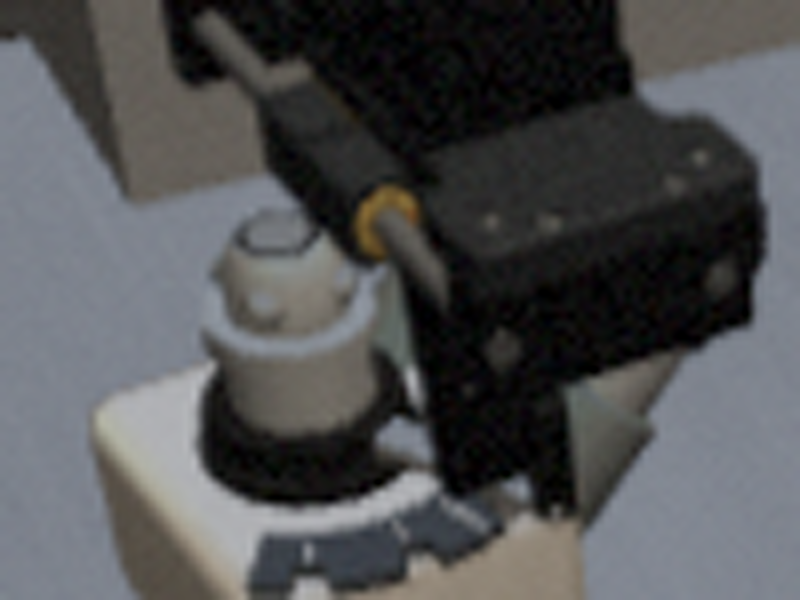

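The lever is over, with the arm visible beside the gripper at (400,440). Back off, lift, and verify it.

Emit:
move_arm([
  [[0,0,0],[0.015,0,0],-1],
  [[0,0,0],[0.03,0,-0.01],-1],
  [[0,0,0],[0.03,0,-0.07],-1],
  [[0,0,0],[0.03,0,-0.12],0],
  [[0,0,0],[0.0,-0.03,-0.14],1],
])

```text
t: 5.1
eef_pos: [575.2, -111.0, 349.7]
tcp_rot: [3.14, -0.003, 0.089]
ft_force: [0.0, 0.3, -0.5]
opening: 0.158
grip_force: 0.0
```

```bash
python3 -c "
from h import *
p=eyes.read_camera('wrist');s=readout.state();print(s['eef_pos'],s['tcp_rot'],s['opening'],s['ft_force'])
print('tube',proj(p,[601.6,-209,245]),'knob .45',proj(p,[560.5,-140.4,226]),'knob 0',proj(p,[594.5,-129,226]))
cv2.imwrite('pics/g.png',cv2.resize(p['img'],(800,600))[:,:,::-1])
p=eyes.read_camera('top')
for r in eyes.cut_out(p,'cap')+eyes.cut_out(p,'selector'): print(r['score'],r['uv'],atz(p,r['uv'],20))
"
```

```text
[ 571.59268905 -107.62374773  352.05030679] [ 3.14054329 -0.00349971  0.09056288] 0.20192869289355783 [1.43118637 1.63429759 3.22684909]
tube [392.92493205 187.62825919] knob .45 [306.60512337 219.03480285] knob 0 [298.47836416 182.94199319]
0.78 [272.9, 182.7] [616.52416173 124.33515738  20.        ]
0.68 [235.6, 198.3] [578.71283367 220.12695194  20.        ]
0.49 [252.7, 159.6] [677.09976255 174.79288898  20.        ]
0.65 [255.4, 255.8] [431.73320662 172.4248508   20.        ]
```

View pics/g.png

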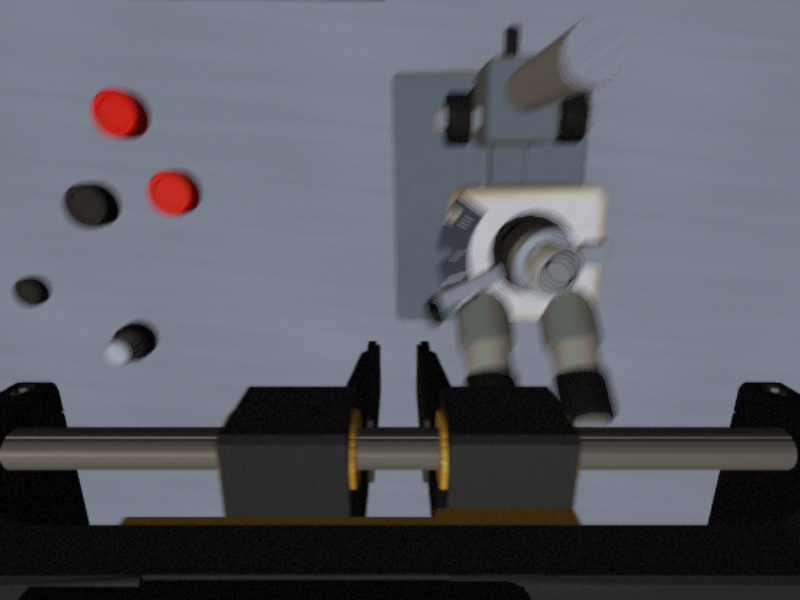

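The knob now sits at (437,308), matching the prediction for the +0.45 notch (native 306,216 against 306.6,219). Next is the cap.

Emit:
move_arm([
  [[0,0,0],[0.005,-0.05,0],0.5],
  [[0,0,-3],[0.01,-0.11,0],0.5],
  [[0,0,-7],[0.02,-0.17,0],0.5],
  [[0,0,-11],[0.028,-0.23,0.03],0.5],
  [[0,0,-15],[0.032,-0.29,0.08],0.5],
])

```text
t: 5.92
eef_pos: [580.4, 167.4, 279.2]
tcp_rot: [3.141, -0.0, 0.354]
ft_force: [1.5, 0.3, -0.2]
opening: 0.748
grip_force: 0.0
```

```bash
python3 -c "
from h import *
s=readout.state();print(s['eef_pos'],s['tcp_rot'],s['opening'],s['qvel']);delta([575,215,180],.35)
"
```

```text
[580.42656836 167.44882409 279.16691384] [ 3.14131773e+00 -3.23074291e-04  3.54290573e-01] 0.7476845453260903 [ 6.41143078e-01  3.70507150e-01  2.97636455e-01 -3.29766741e-05
 -6.40066495e-01  8.64939155e-02]
shift m [ 0.0114 -0.0465  0.0992] turn deg [ 0.02 -0.02  0.25] t 5.925
```

Emit:
move_arm([
  [[0,0,0],[0.012,-0.035,0.04],0.5],
  [[0,0,0],[0.012,-0.035,0.08],0.5],
  [[0,0,0],[0.012,-0.035,0.09],0.5],
  [[0,0,0],[0.012,-0.035,0.09],0.5],
])

```text
t: 6.42
eef_pos: [579.2, 202.0, 190.3]
tcp_rot: [3.142, 0.001, 0.351]
ft_force: [-0.2, -1.0, -0.3]
opening: 0.75
grip_force: 0.0
```

```bash
python3 -c "
from h import *
p=eyes.read_camera('wrist');s=readout.state();print(s['eef_pos'],s['tcp_rot'],s['opening'],s['qvel'])
cv2.imwrite('pics/i.png',cv2.resize(p['img'],(800,600))[:,:,::-1])
for r in eyes.cut_out(p,'cap'):
  m=r['mask'];print(r['score'],r['uv'],p['img'][m].mean(0))
  v,u=np.nonzero(m);print(u.min(),u.max(),v.min(),v.max(),atz(p,r['uv'],18))
print(proj(p,[580.5,215,26]))
"
```

```text
[579.50129784 202.02118664 191.38051869] [ 3.14136131e+00 -7.80793087e-04  3.50917274e-01] 0.7510095462567281 [-0.00147259 -0.02256411 -0.00562585 -0.00024082 -0.00173392 -0.00077983]
0.77 [334.6, 106.7] [175.51913747  17.88679245  10.15687332]
312 359 82 130 [678.14613362 177.03849397  18.        ]
0.65 [350.5, 193.1] [168.81700555  18.75662354  11.2840419 ]
330 374 168 213 [601.89954359 126.10138336  18.        ]
0.59 [267.1, 182.2] [29.04865876 27.30692452 26.37429819]
246 291 158 204 [582.17937186 214.63696876  18.        ]
[265.98467427 185.17151344]
```

View pics/i.png

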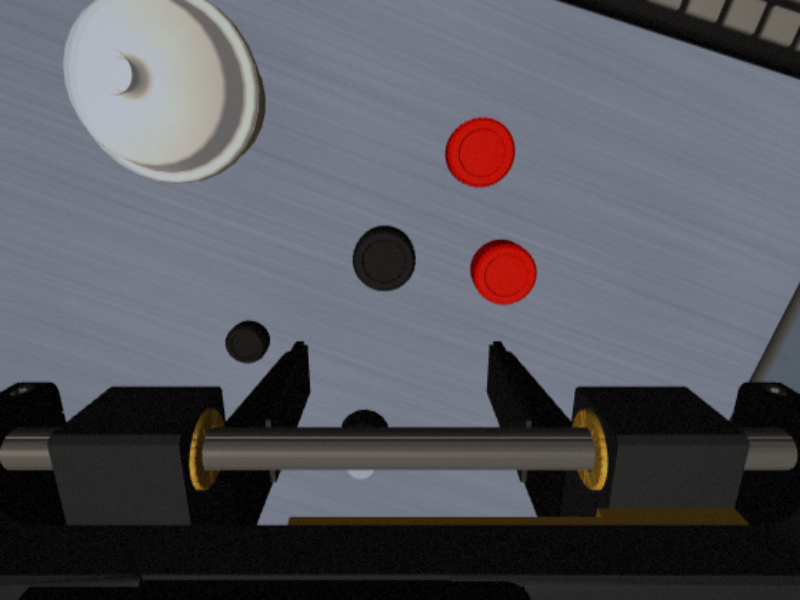

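The black cap is at (384,261), giving world (583,214); the red ones are at (480,152) and (503,272).

Emit:
move_arm([
  [[0,0,0],[0.008,-0.01,0.05],0.5],
  [[0,0,0],[0.008,-0.01,0.1],0.5],
  [[0,0,0],[0.008,-0.01,0.15],0.5],
  [[0,0,0],[0.008,-0.01,0.18],0.5],
  [[0,0,0],[0.008,-0.01,0.186],0.5],
])

```text
t: 7.15
eef_pos: [582.9, 214.1, 4.2]
tcp_rot: [3.142, 0.001, 0.351]
ft_force: [0.5, -0.1, 0.3]
opening: 0.752
grip_force: 0.0
```

```bash
python3 -c "
from h import *
p=eyes.read_camera('wrist');s=readout.state();print(s['eef_pos'],s['ft_force'])
for r in eyes.cut_out(p,'cap'): 
  m=r['mask'];print(r['score'],r['uv'],p['img'][m].mean(0),atz(p,r['uv'],22))
"
```

```text
[583.14867188 214.28323172   4.6676062 ] [-0.35716417  0.44041469 -1.01833076]
0.96 [276.2, 263.7] [27.97473997 25.97936272 24.67904903] [588.03401764 215.98430236  22.        ]
0.84 [432.5, 258.4] [132.16849961   7.92537313   3.73016496] [618.25611128 142.23972987  22.        ]
0.61 [426.3, 118.2] [187.20998667  13.21357531   5.14118733] [678.80729292 177.30693533  22.        ]
```

Emit:
move_arm([
  [[0,0,0],[0.002,0,0.001],-1],
  [[0,0,0],[0.002,0,0.001],-1],
  [[0,0,0],[0.002,0,0.001],-1],
  [[0,0,0],[0.002,0,0.001],-1],
  [[0,0,0],[0.002,0,0.001],-1],
])

```text
t: 7.88
eef_pos: [584.8, 215.3, 4.4]
tcp_rot: [3.141, -0.001, 0.352]
ft_force: [-1.3, 0.5, 7.0]
opening: 0.487
grip_force: 30.0
```

```bash
python3 -c "
from h import *
p=eyes.read_camera('wrist');s=readout.state();print(s['eef_pos'],s['ft_force'],s['opening']*95,s['grip_force'])
cv2.imwrite('pics/j.png',cv2.resize(p['img'],(800,600))[:,:,::-1])
R=Ro.from_euler('xyz',s['tcp_rot'])
for r in eyes.cut_out(p,'cap')[:1]: 
  m=r['mask'];v,u=np.nonzero(m);print(u.min(),u.max(),v.min(),v.max(),R.inv().apply(atz(p,(u[v==v.min()].mean(),v.min()),26)-s['eef_pos']))
"
```

```text
[584.83902341 215.25252635   4.36451917] [-0.50205441 -0.84276262  6.39457675] 45.67012591952135 30.00120823038742
234 323 223 298 [ 28.80707764   0.67610447 -21.60726846]
```

View pics/j.png

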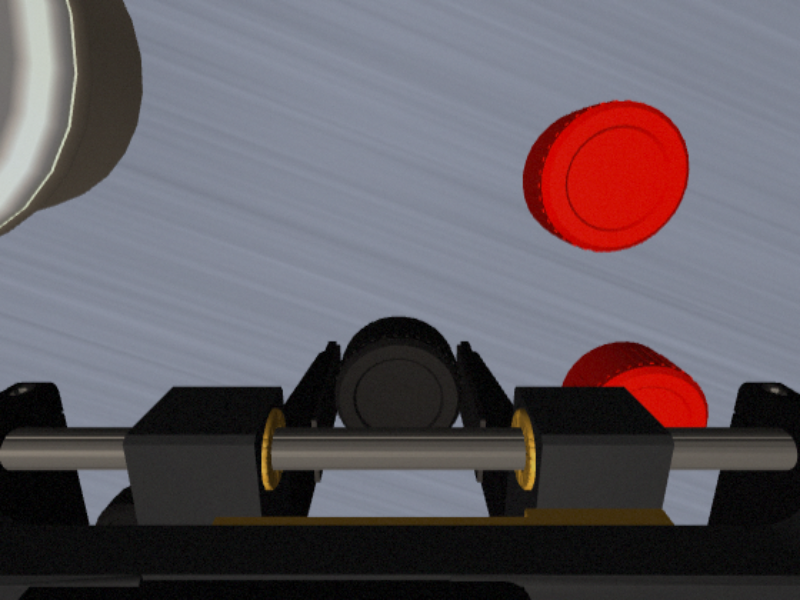

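Gripped at 45.7 mm and 30 N. The cap's top ring is centred at (400,397). Next I compute the cap's offset in the tool frame.

```bash
python3 -c "
from h import *
p=eyes.read_camera('wrist');s=readout.state();R=Ro.from_euler('xyz',s['tcp_rot'])
for uv,z in [((280,278),26),((280,222.5),1),((280,222.5),0)]: print(R.inv().apply(atz(p,uv,z)-s['eef_pos']))
print(s['eef_pos'],s['ft_force'])
"
```

```text
[ -0.57707589   1.97595038 -21.64683011]
[20.42600041  2.05728372  3.37187873]
[20.07916866  2.06320711  4.37157151]
[584.79325981 215.27034961   4.35338057] [-1.32004184 -1.33676398  5.5749711 ]
```

Emit:
move_arm([
  [[0,0,0],[0,0,-0.03],-1],
  [[0,0,0],[0,0,-0.085],-1],
  [[0,0,0],[0,0,-0.145],-1],
  [[0,0,0],[0,0,-0.205],-1],
  [[0,0,0],[0,0,-0.265],-1],
])

```text
t: 8.65
eef_pos: [584.1, 215.1, 270.7]
tcp_rot: [3.141, 0.0, 0.352]
ft_force: [1.1, 0.0, 0.0]
opening: 0.482
grip_force: 30.0
```

Emit:
move_arm([
  [[0,0,0],[-0.013,0.04,-0.02],-1],
  [[0,0,0],[-0.029,0.09,-0.035],-1],
  [[0,0,0],[-0.048,0.15,-0.035],-1],
  [[0,0,0],[-0.067,0.21,-0.035],-1],
  [[0,0,0],[-0.086,0.27,-0.035],-1],
])

```text
t: 9.28
eef_pos: [596.4, -68.5, 303.8]
tcp_rot: [3.142, -0.0, 0.352]
ft_force: [1.1, 0.2, -0.8]
opening: 0.481
grip_force: 30.0
```

Emit:
move_arm([
  [[0,0,0],[-0.016,0.05,0],-1],
  [[0,0,0],[-0.03,0.09,0],-1],
  [[0,0,0],[-0.038,0.115,0],-1],
  [[0,0,0],[-0.038,0.115,0],-1],
  [[0,0,0],[-0.038,0.115,0],-1],
])

```text
t: 9.9
eef_pos: [600.6, -187.0, 303.6]
tcp_rot: [-3.141, 0.0, 0.352]
ft_force: [0.7, 0.4, -0.6]
opening: 0.479
grip_force: 30.0
```

```bash
python3 -c "
from h import *
s=readout.state();print(s['eef_pos'],s['tcp_rot'],s['qvel'],s['opening'],s['ft_force']);delta([603,-208.5,300],.351)"
```

```text
[ 600.57185807 -186.97708046  303.5936362 ] [-3.14125337e+00  1.77048203e-04  3.51879014e-01] [ 0.01454341 -0.00517854  0.00103668 -0.00012108 -0.00025732 -0.00259038] 0.47907598920900396 [ 0.73973223  0.40028904 -0.55069656]
shift m [-0.0051  0.021   0.0036] turn deg [-0.02  0.01  0.05] t 9.9
```

Emit:
move_arm([
  [[0,0,0],[-0.005,0.021,0],-1],
  [[0,0,0],[-0.005,0.021,0.025],-1],
  [[0,0,0],[-0.005,0.021,0.047],-1],
  [[0,0,0],[-0.005,0.021,0.047],-1],
])

```text
t: 10.4
eef_pos: [602.9, -209.1, 255.4]
tcp_rot: [-3.14, 0.002, 0.352]
ft_force: [-0.3, -0.1, -0.8]
opening: 0.48
grip_force: 30.0
```

```bash
python3 -c "
from h import *
s=readout.state();print(s['eef_pos'],s['ft_force'])
p=eyes.read_camera('scene');w=eyes.read_camera('wrist')
a=cv2.resize(p['img'][45:105,165:225],(600,600),interpolation=cv2.INTER_CUBIC)
b=cv2.resize(w['img'][190:310,260-20:300],(200,400))
im=np.zeros((600,800,3),np.uint8);im[:,:600]=a;im[:400,600:]=b[:400]
cv2.imwrite('pics/k.png',im[:,:,::-1])
T=np.array([601.6,-209,0])
for z in (245,225): print(z,(proj(p,T+[0,0,z])-[165,45])*10)
for dx in (0,): print('rim',(proj(p,[s['eef_pos'][0]-1.4,s['eef_pos'][1]-.5,s['eef_pos'][2]-4.4])-[165,45])*10)
print('1mm x,y',(proj(p,T+[1,0,245])-proj(p,T+[0,0,245]))*10,(proj(p,T+[0,1,245])-proj(p,T+[0,0,245]))*10)
"
```

```text
[ 602.92103377 -209.05565121  255.39667035] [-0.27032859 -0.07341073 -0.77977967]
245 [244.51084153 293.60399635]
225 [259.63272241 381.0726357 ]
rim [239.33110798 265.26107927]
1mm x,y [-4.74168714  1.19430891] [1.62980381 2.46000832]
```

View pics/k.png

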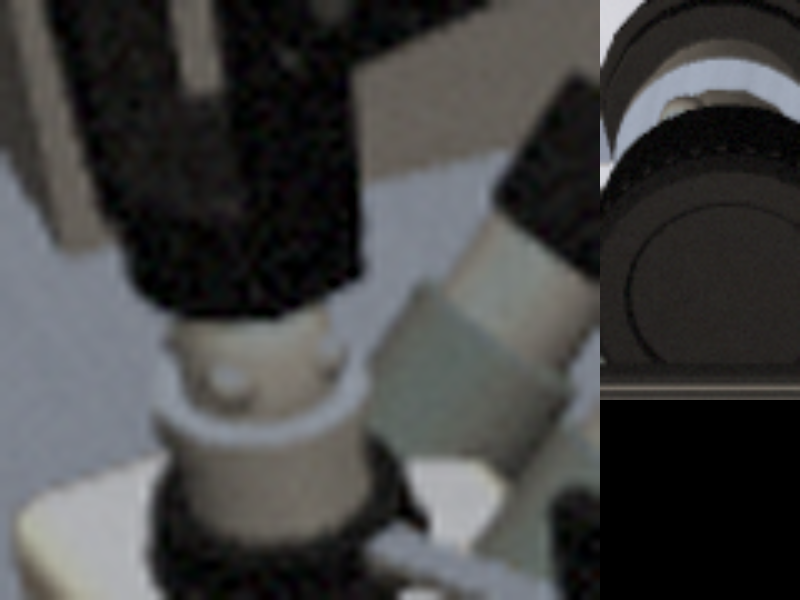

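Scene crop: the shoulder is centred at x≈263 and the tube axis extrapolates to ≈244 at rim height. The cap is centred at ≈244 as well, so they are aligned. Lower it.

Emit:
move_arm([
  [[0,0,0],[0,0,0.003],-1],
  [[0,0,0],[0,0,0.006],-1],
  [[0,0,0],[0,0,0.009],-1],
  [[0,0,0],[0,0,0.011],-1],
  [[0,0,0],[0,0,0.012],-1],
])

```text
t: 11.12
eef_pos: [603.2, -209.1, 244.6]
tcp_rot: [3.142, 0.0, 0.352]
ft_force: [-0.4, -0.9, -0.3]
opening: 0.481
grip_force: 30.0
```

Emit:
move_arm([
  [[0,0,0],[0,0,0.002],-1],
  [[0,0,0],[0,0,0.004],-1],
  [[0,0,0],[0,0,0.005],-1],
  [[0,0,0],[0,0,0.006],-1],
  [[0,0,0],[0,0,0.006],-1],
])

```text
t: 11.75
eef_pos: [603.7, -208.7, 240.1]
tcp_rot: [3.141, -0.002, 0.352]
ft_force: [-0.2, 3.1, 8.8]
opening: 0.48
grip_force: 30.0
```

Emit:
move_arm([
  [[0,0,0],[0,-0.001,0.002],-1],
  [[0,0,0],[0,-0.001,0.004],-1],
  [[0,0,0],[0,-0.001,0.006],-1],
  [[0,0,0],[0,-0.001,0.007],-1],
  [[0,0,0],[0,-0.001,0.008],-1],
])

```text
t: 12.38
eef_pos: [602.8, -208.1, 230.3]
tcp_rot: [-3.141, 0.0, 0.352]
ft_force: [-0.2, 0.0, -1.2]
opening: 0.48
grip_force: 30.0
```

Emit:
move_arm([
  [[0,0,0],[0,0,0.001],-1],
  [[0,0,0],[0,0,0.002],-1],
  [[0,0,0],[0,0,0.003],-1],
  [[0,0,0],[0,0,0.003],-1],
])

```text
t: 12.88
eef_pos: [602.8, -208.2, 229.3]
tcp_rot: [3.141, -0.001, 0.352]
ft_force: [-5.1, 1.2, 10.4]
opening: 0.482
grip_force: 30.0
```

Emit:
move_arm([
  [[0,0,0],[-0.001,0,0.001],-1],
  [[0,0,0],[-0.001,0,0.002],-1],
  [[0,0,0],[-0.001,0,0.002],-1],
  [[0,0,0],[-0.001,0,0.002],-1],
])

```text
t: 13.38
eef_pos: [602.8, -208.3, 229.3]
tcp_rot: [3.139, -0.004, 0.352]
ft_force: [-3.0, 5.4, 23.8]
opening: 0.483
grip_force: 30.0
```

```bash
python3 -c "
from h import *
w=eyes.read_camera('wrist');s=readout.state();print(s['t'],s['eef_pos'],s['ft_force'],s['moment'],s['opening'])
R=Ro.from_euler('xyz',s['tcp_rot'])
p=eyes.read_camera('scene')
r=eyes.cut_out(p,'cap');print([(x['score'],x['uv']) for x in r])
r=eyes.cut_out(p,'port_shoulder');print([(x['score'],x['uv']) for x in r])
# column of grey levels down the cap/shoulder boundary: expected rim-front pixel at home
c=np.array([601.6,-209,225]);d=np.array(p['extrinsics'])[:2,3]-c[:2];d/=np.linalg.norm(d)
q=proj(p,c+[*(d*22.5),0]);print('expected rim',q);x=int(q[0]);print([(y,int(p['img'][y,x].mean())) for y in range(int(q[1])-10,int(q[1])+14)])
"
```

```text
13.425 [ 602.80094308 -208.22755472  229.25095688] [-4.00261605  5.24730811 22.70555028] [ 1.15356414  0.77959067 -0.03407334] 0.4818610081777354
[(0.97, [238.3, 298.8]), (0.78, [263.4, 264.7]), (0.71, [187.5, 78.3])]
[(0.71, [191.9, 140.7])]
expected rim [192.02707509  89.26055816]
[(79, 7), (80, 8), (81, 5), (82, 5), (83, 8), (84, 14), (85, 9), (86, 9), (87, 13), (88, 30), (89, 90), (90, 101), (91, 101), (92, 101), (93, 99), (94, 100), (95, 98), (96, 104), (97, 98), (98, 88), (99, 56), (100, 22), (101, 13), (102, 17)]
```

The force is 23 N with no further travel. TCP z is 229.3, so the rim is at 225, and the rim edge shows where home predicts it. Handing in.

```bash
python3 -c "
from h import *
print(env.job_done())"
```

```text
the job is handed in; nothing more can be done
None
```

The job is handed in at about 13.5 s of robot time: the lever is in the eyepiece notch, and the larger black cap is clicked on, its rim home on the shoulder by height and camera check, still gripped and pressed down at about 23 N.

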